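# Set the bread-slicing guide to the next notch

## Task

Set the bread-slicing guide on the wooden board to the notch marked by the green plug, which is the next one to the left or right of where it stands: pull the black spring knob up until its pin is clear of the brass teeth, swing the guide arm over to that notch, and let go so that the knob snaps down with its pin fully home there.

Things in the scene. Friction and masses are not known exactly. Their poses are not given: they have to be found in the camera images.
- knob_grip (a point): Grip point on the axis of the upright black round knob (30 mm diameter, 40 mm tall), 18 mm below its top, 86 mm above the table when down. Grip from above, any yaw. It sits on a flat steel arm (26 mm wide, top 28 mm below this point), 170 mm from the arm's pivot. The knob cannot turn on the arm: turn the gripper with the arm, or let it slip. It starts down in the middle of five notches.
- plunger (a joint): How far the knob and its 12 mm pin are pulled up, m: 0 = home in a notch, stop at 0.038. A spring pulls down with 5 N at 0, 1.5 N more per 10 mm. The pin is clear of the brass teeth above 0.023: lift about 0.03 before swinging. Let go within 12 mm of the middle of a V-mouthed notch, it slides in and centres itself; on top of a tooth it stays up at 0.021.
- guide_pivot (a point): Point on the upright axis of the swinging arm, on the top face of the fixed wooden board (300 x 360 x 24 mm). A 40 mm round steel boss stands there, its top 64 mm above the table. The arm swings level with little friction, stays where left, and starts pointing away from the robot. The five notches are in a brass arc about this axis, 22.5 degrees (67 mm) apart.
- green_plug: Green round plug, 22 mm diameter, 10 mm tall, fixed on the board; origin at the centre of its underside. It stands outside the brass arc, 210 mm from the pivot, in line with pivot and notch, one notch left or right of the start. With the pin home there the knob's axis is 40 mm from the plug's, towards the pivot. A like orange plug marks the wrong notch, on the other side.

How it is judged (in metres and radians):
On the way:
1. the knob is pulled up until its pin is clear of the teeth (value of joint plunger above 0.021 m), for 0.1 s.
At the end, for the whole second after the job is handed in: The pin is home in the notch at the green plug: the knob is down to within 4 mm of its lowest position and its axis is within 50 mm of the green plug's axis (40 mm when exactly seated; over 70 mm in any other notch) (value of joint plunger below 0.004 m and horizontal distance between knob_grip and green_plug below 0.05 m); the robot touches nothing.
It also fails if it takes over 32 s, if anything falls off the work surface, if the arm or the gripper's body presses on something with over 40 N, if the wrist force passes 120 N, or if a joint passes its speed limit or range.

## Robot

A 6-joint arm with a two-finger parallel gripper is mounted at the origin on the work surface. World frame = base frame: x ahead of the robot, y to its left, z up, the work surface at z = 0. Lengths are in mm, angles in rad, forces in N, time in s.
With the tool pointing down it reaches from about 325 to 875 mm from the base axis. Payload 4.4 kg.
Tool frame: the origin (TCP) lies on the mounting face of the last link; the fingertips stand 173 mm ahead of it and the grasp point (between the pads) lies 155 mm ahead of it (grip_depth is the distance from the TCP to the grasp point, in mm); z points along the fingers, y is the line along which they close (so a half turn about z gives the same grasp; the last joint's range is limited). The gripper opens to 85 mm and grips with 20 to 120 N. Pads are 22 mm wide; open, the fingers measure 114 mm over their backs; the gripper's body (76 mm by 85 mm) begins 54 mm behind the grasp point. The pads swing forward as they close: fully open they stand 13 mm farther back than shut.
Start: joints at [1.01, 0.207, 1.542, -0, 1.393, -0.15], TCP at [229.105, 527.389, 404.682] pointing down, gripper open.
Joint ranges: [-2.73, 2.73], [-0.86, 2.22], [0.23, 2.46], [-1.11, 4.25], [0.08, 2.63], [-2.82, 2.82]. Speed limits (rad/s): [2.79, 2.79, 3.14, 3.14, 3.14, 3.14].

## Interface

Orientations are given as a 3x3 rotation matrix whose columns are the frame's x, y, z axes.
In Python, from cell import * gives the robot as it stands. The module is installed in compiled form; this text tells all that it offers. Calls block until the motion is done:
- goto(position, orientation): joint-space move of the TCP to a pose.
- line_to(position, v=150, ori=None): straight line of the TCP; ori=None keeps the orientation; v is the mean speed in mm/s.
- set_joints(angles): joint-space move.
- open_gripper() and close_gripper(f_grip=None): open the fingers fully, or close them until they stop; f_grip is the grip in N (None keeps the last).
- pause(seconds).
- ik(position, orientation): joint angles nearest the present ones, or None.
- observe(): the state.
- get_image(name): name is "scene" or "top" or "wrist"; returns the picture (384x512x3 uint8, red, green, blue); there is no depth.
- camera_info(name): a dict with "intrinsics" (3x3 intrinsics, pixels), "cam_to_world" (4x4, takes a point from camera to world coordinates). Camera axes: x right, y down, z forward; pixel columns grow to the right and rows downward; lengths in mm; the calibration is good to about 2 mm. A picture is of the moment at which its call begins: read the wrist's pose just before it. camera_info takes no time and is no camera call; for the wrist camera it gives the pose at the moment of the call.
A pose or a line that the arm cannot do raises MotionError and nothing moves.
- sign_off(): hands the job in; it is judged then, once.
The state is a dict: "clock": time; "qpos": joint angles; "dq": joint speeds; "effort": joint torques, N m; "eef_pos": TCP position; "tcp_rot": TCP orientation; "contact_force": force on the tool from outside, world axes, zero at the start; "ft_torque": the same for the moment, N m; "gripper_width": finger opening in mm; "grip_force": force on a finger pad.
Only numpy, scipy, OpenCV 4.12 (cv2) and the standard library are available. Lean on these libraries where they do the work, as an engineer would, in place of code of your own. Each camera call takes 0.05 s, during which the arm holds its last target. There are 200 camera calls.

## Working session

There is one attempt and no reset: what is moved stays moved. The work goes in short steps, each a Python script; the robot and the scene stay as the last script left them, time stands still between calls to the robot, and variables do not carry over. Pictures are saved under pics/ and viewed, at most 10 in all, crops included, and the job is handed in when it is done.

```bash
mkdir -p pics
python3 - <<'E'
from cell import *
import cv2, numpy as np
a=get_image("scene");b=get_image("top")
cv2.imwrite("pics/s.png",cv2.resize(np.hstack([a,b])[:,:,::-1],(800,300)))
cv2.imwrite("pics/t.png",cv2.resize(b[:,:,::-1],(800,600)));cv2.imwrite("pics/sc.png",cv2.resize(a[:,:,::-1],(800,600)))
for n in("scene","top"):
  print(camera_info(n)["intrinsics"].tolist(),camera_info(n)["cam_to_world"].round(3).tolist())
print(observe()["clock"])
E
```

```text
[[406.6929119172553, 0.0, 254.15503503813105], [0.0, 406.6929119172553, 190.2109326081306], [0.0, 0.0, 1.0]] [[0.111, 0.627, -0.771, 1010.518], [0.994, -0.084, 0.075, -8.663], [-0.018, -0.774, -0.633, 510.935], [0.0, 0.0, 0.0, 1.0]]
[[355.442835803766, 0.0, 255.21597365387328], [0.0, 355.442835803766, 190.77577499264137], [0.0, 0.0, 1.0]] [[-0.003, -0.993, 0.115, 450.627], [-1.0, 0.001, -0.018, 46.809], [0.018, -0.115, -0.993, 728.837], [0.0, 0.0, 0.0, 1.0]]
0.1
```

View pics/t.png

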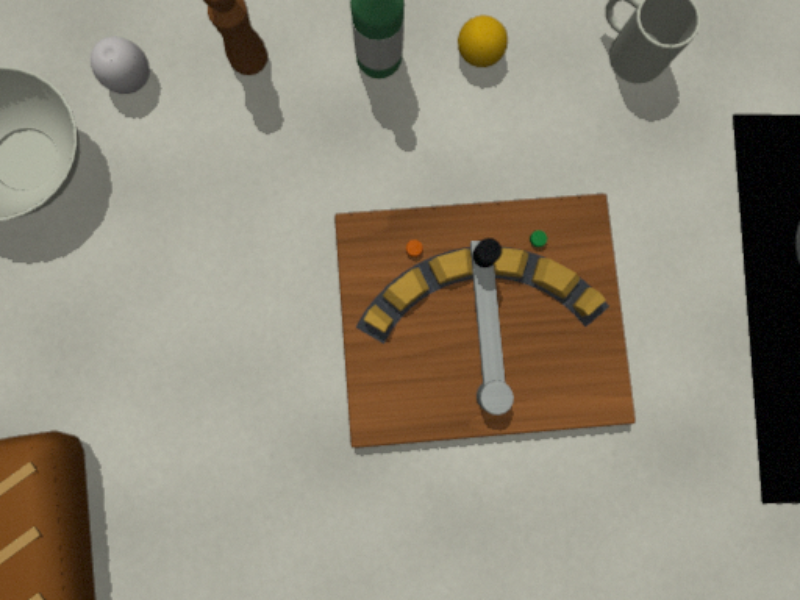

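View pics/sc.png

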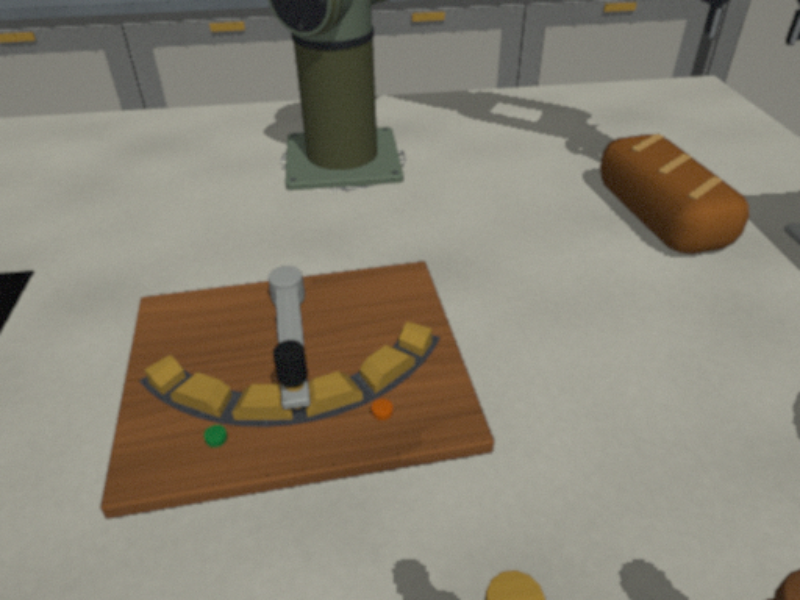

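The top view shows the knob at about (488,251), boss (496,398), green plug (539,238) and orange plug (415,247). The scene view shows the knob at about (291,363), boss top (286,278), green plug (215,433) and orange plug (382,406). Green is on the robot's right (−y). I'll triangulate these points next.

```bash
cat > h.py <<'E'
from cell import *
import numpy as np, cv2
def ray(info,uv):
    T=info["cam_to_world"];d=T[:3,:3]@np.linalg.solve(info["intrinsics"],[uv[0],uv[1],1.])
    return T[:3,3],d/np.linalg.norm(d)
def tri(rs):
    A=sum(np.eye(3)-np.outer(d,d) for c,d in rs);b=sum((np.eye(3)-np.outer(d,d))@c for c,d in rs)
    p=np.linalg.solve(A,b);return p,max(np.linalg.norm(np.cross(p-c,d)) for c,d in rs)
def atz(r,z): return r[0]+r[1]*(z-r[0][2])/r[1][2]
def R(th): # tool down; finger line y at angle th from world x
    y=np.array([np.cos(th),np.sin(th),0]);z=np.array([0,0,-1.]);return np.column_stack([np.cross(y,z),y,z])
E
python3 - <<'E'
from h import *
P=dict(knob=((488,251),(291,363)),boss=((496,398),(286,278)),green=((539,238),(215,433)),orange=((415,247),(382,406)))
Z=dict(knob=84,boss=64,green=34,orange=34)
for k,(t,s) in P.items():
  rs=[ray(camera_info(n),np.array(p)*.64) for n,p in(("top",t),("scene",s))]
  print(k,*[x.round(1) if hasattr(x,'round') else x for x in tri(rs)],[atz(r,Z[k]).round(1) for r in rs])
print(observe()["tcp_rot"].round(2).tolist())
E
```

```text
knob [580.2 -68.8  89.4] 0.9 [array([581.3, -70.6,  84. ]), array([574.9, -68.6,  84. ])]
boss [408.1 -80.6  59.7] 0.2 [array([408.4, -80. ,  64. ]), array([414. , -79.7,  64. ])]
green [ 608.4 -145.7   33.9] 0.0 [array([ 608.4, -145.7,   34. ]), array([ 608.5, -145.6,   34. ])]
orange [596.3  13.9  35.3] 0.4 [array([596.5,  13.4,  34. ]), array([595.2,  14.4,  34. ])]
[[-0.92, 0.4, -0.0], [0.4, 0.92, -0.0], [0.0, -0.0, -1.0]]
```

```bash
cat >> h.py <<'E'
PIV=np.array([408.8,-80.6]); A0=np.radians(4.36)
def knob(a,z): return np.array([*(PIV+170*np.array([np.cos(a),np.sin(a)])),z+155])
def ori(a): return R(a+np.pi/2)
E
python3 - <<'E'
from h import *
goto(knob(A0,200),ori(A0))
i=camera_info("wrist");im=get_image("wrist")
cv2.imwrite("pics/w.png",cv2.resize(im[:,:,::-1],(800,600)))
o=observe();print(o["clock"],o["qpos"].round(2) if hasattr(o["qpos"],'round') else o["qpos"])
T=np.linalg.inv(i["cam_to_world"])
for n,p in dict(top=[*knob(A0,0)[:2],104],base=[*knob(A0,0)[:2],64],boss=[*PIV,64],green=[608.4,-145.7,34]).items():
  c=T[:3,:3]@p+T[:3,3];q=i["intrinsics"]@c;print(n,(q[:2]/q[2]/.64).round(0))
E
```

```text
2.6083 [-0.26  0.27  1.58  0.    1.3  -1.91]
top [397. 322.]
base [397. 299.]
boss [397. -74.]
green [264. 324.]
```

View pics/w.png

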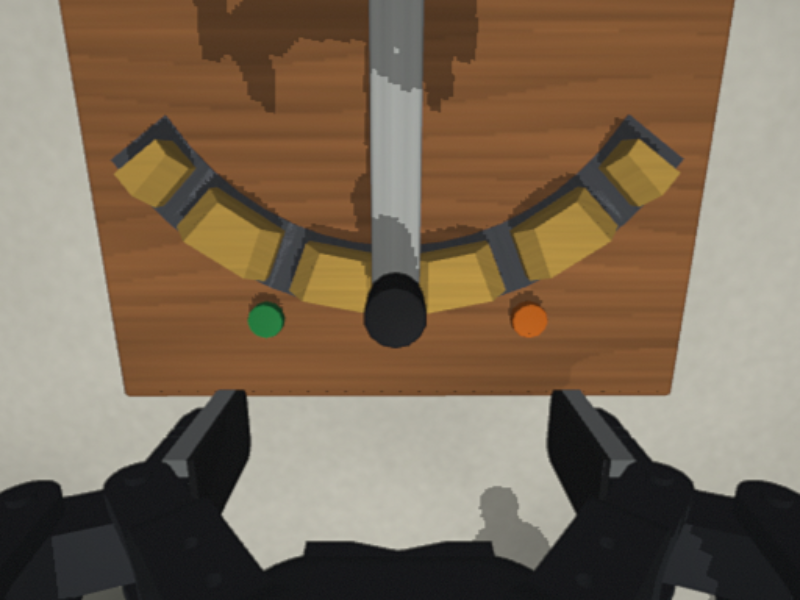

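The wrist view puts the knob top at about (396,316) against a predicted (397,322), and the green plug at (266,320) against (264,324). Both are about 2 mm nearer the pivot, so I'll correct by −2 mm in x, then grasp and lift.

```bash
sed -i 's/408.8,-80.6/406.8,-80.6/' h.py
python3 - <<'E'
from h import *
line_to(knob(A0,86),v=120,ori=ori(A0))
o=observe();print(o["clock"],o["contact_force"])
close_gripper(80); o=observe();print(o["gripper_width"],o["grip_force"],o["contact_force"])
line_to(knob(A0,86+31),v=60)
pause(.2);o=observe();print(o["clock"],o["gripper_width"],o["contact_force"],o["eef_pos"])
i=camera_info("wrist");cv2.imwrite("pics/w2.png",cv2.resize(get_image("wrist")[:,:,::-1],(800,600)))
E
```

```text
3.7083 [-0.33411356 -0.11831897 -0.29324868]
28.091358334713437 78.54035992291756 [-1.25759593  0.57313392  3.45508006]
5.1417 28.364847526634854 [  5.79032122  -0.44289863 -10.9714391 ] [576.29246669 -67.55336583 270.89897502]
```

View pics/w2.png

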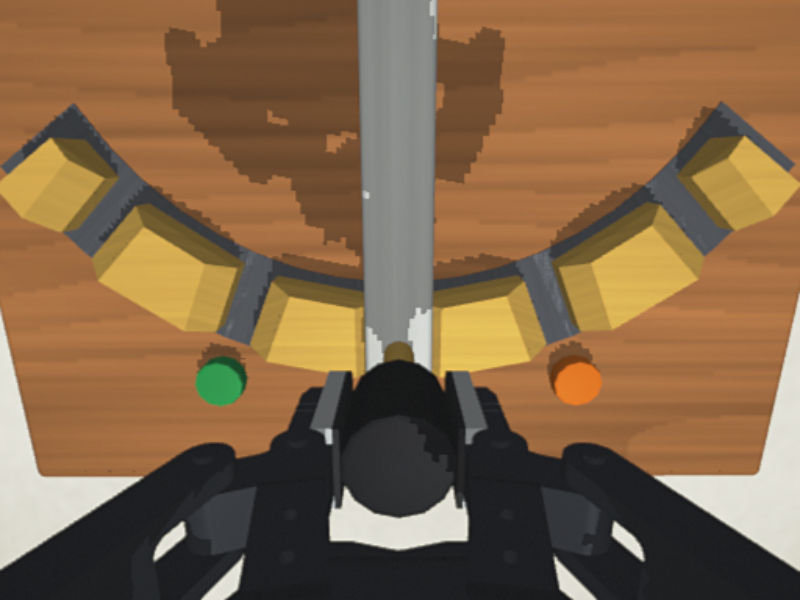

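The brass pin shank shows below the lifted knob at about (398,352), and the pull of about 10 N matches the spring. Now I'll swing to green.

Run:
```python
from h import *
for f in np.linspace(0,1,6)[1:]:
  a=A0-np.radians(22.5)*f; line_to(knob(a,117),v=80,ori=ori(a))
  o=observe();print(round(o["clock"],2),o["contact_force"].round(1),round(o["gripper_width"],2))
cv2.imwrite("pics/w3.png",cv2.resize(get_image("wrist")[:,:,::-1],(800,600)))
```

```text
5.51 [  6.5  -0.2 -10.6] 28.17
5.83 [  5.3  -0.1 -11.5] 27.95
6.14 [  6.3  -1.5 -10.6] 27.9
6.46 [  6.4  -1.  -10.5] 28.26
6.78 [  5.9  -1.8 -10.4] 28.08
```

View pics/w3.png

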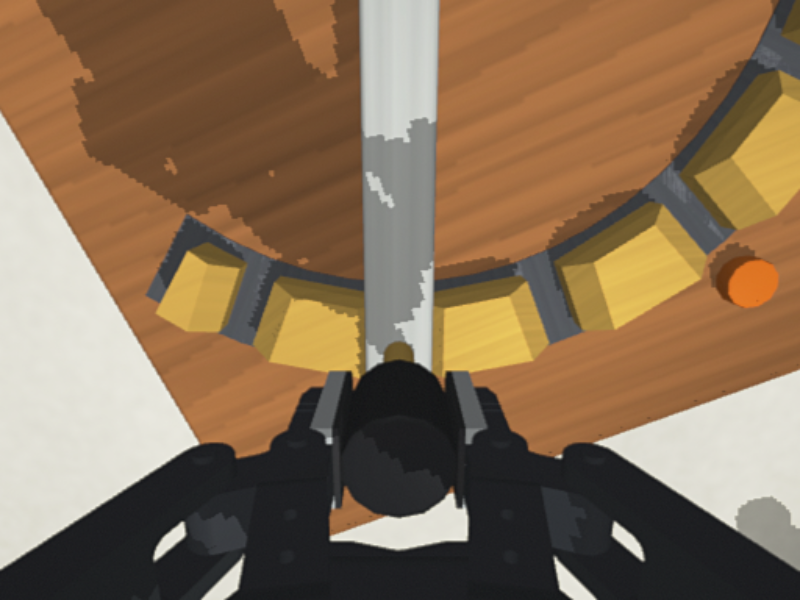

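The arm is centred over the green notch, with teeth symmetric on both sides (362 and 435 px). I'll lower most of the way, release and retreat.

Run:
```python
from h import *
a=A0-np.radians(22.5)
line_to(knob(a,90),v=60);print(observe()["contact_force"].round(1))
open_gripper();pause(.3);line_to(knob(a,210),v=120);pause(.5)
i=camera_info("wrist");im=get_image("wrist");o=observe();print(o["clock"],o["contact_force"].round(1))
cv2.imwrite("pics/w4.png",cv2.resize(im[:,:,::-1],(800,600)))
T=np.linalg.inv(i["cam_to_world"])
for z in(104,125):
  c=T[:3,:3]@[*knob(a,0)[:2],z]+T[:3,3];q=i["intrinsics"]@c;print(z,(q[:2]/q[2]/.64).round(0), "diam",30*i["intrinsics"][0][0]/c[2]/.64)
```

```text
[ 3.3 -0.8 -6.5]
10.0167 [ 0.8 -0.3 -0.3]
104 [399. 316.] diam 62.92106584659037
125 [399. 330.] diam 68.67097589837205
```

View pics/w4.png

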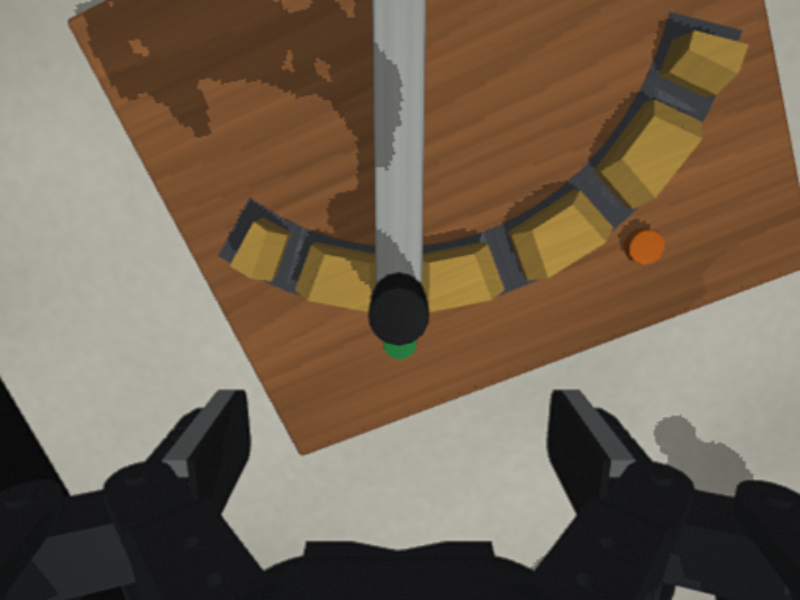

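The knob top is at (399,316) with a diameter of about 60 px. That matches the seated prediction of (399,316) and 63 px, and rules out the raised one (330 row, 69 px). The green plug is in line just beyond it.

```bash
python3 -c "
from cell import *
print(sign_off())"
```

```text
the job is handed in; nothing more can be done
None
```

The guide is set to the notch at the green plug with the knob down and the gripper clear, going by the last wrist picture; I handed the job in just after the 10.0 s mark, and no verdict was returned.

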